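Release the lid of the candle display case

ROBOT

A 6-joint arm with a two-finger parallel gripper is mounted at the origin on the work surface. World frame = base frame: x ahead of the robot, y to its left, z up, the work surface at z = 0. Lengths are in m, angles in degrees, forces in N, time in s.
With the tool pointing down it reaches from about 0.35 to 0.85 m from the base axis. Payload 8.1 kg.
Tool frame: the origin (TCP) lies on the centre line of the jaws, within the pads' length; the fingertips stand ahead of it and the grasp point (between the pads) is the TCP (r.nose_length is the z of the fingertips in the tool frame, in m); z points along the fingers, x is the direction in which the jaws open and shut, and the axes are right-handed (so a half turn about z gives the same grasp; the last joint's range is limited). The gripper opens to 93 mm and grips with 3 to 60 N. Pads are 15 mm wide; open, the fingers measure 128 mm over their backs; the gripper's body (75 mm by 188 mm) begins 65 mm behind the grasp point.
Start: joints at [-75.539, 7.471, 85.268, -0, 87.261, -4.893], TCP at [0.199, -0.566, 0.238] pointing down, gripper open.
Joint ranges: [-169.43, 169.43], [-51.17, 129.36], [1.28, 143.12], [-76.62, 256.62], [0, 156.53], [-152.29, 152.29]. Speed limits (degrees/s): [136.94, 136.94, 159.86, 180, 180, 180].

INTERFACE

Orientations are given as a 3x3 rotation matrix whose columns are the frame's x, y, z axes.
In Python, from station import r gives the robot as it stands.
- The arm moves only by the tool jog_arm, never from a script. Its argument "series" is one flat list of numbers, 4 for each row, row after row: the shift along the tool's x, y, z in m, then the turn about the tool's z in degrees. A call has 1 to 20 rows; each row is the pose to reach, as a shift and turn from the pose commanded when the call began, along the tool's axes at that moment; what a row does not reach only later rows make up. A row lasts 1/12 s, in which the tool goes at most 41.7 mm and 7.16 degrees, less where a joint would pass 70% of its speed; a pose out of reach is approached as far as the arm can. A call with a gripper value outside its range is refused whole. "hand" is the opening, from -1 (shut) to 1 (fully open), so that 0 is half open, set as the call begins (left out, the last holds). The fingers move at their own pace and stop on an object; "force" is the grip in N (left out, the last holds). Time passes only in rows, so rows that repeat a pose let the fingers close. It gives the time, the measured TCP pose, the force and the opening at its end, in the units of the state.
- r.observe(): the state, without advancing time (a new reading comes with each control period).
- r.read_camera(name): name is "side" or "top"; returns a dict with "pixels" (480x640x3 uint8, red, green, blue), "range_z" (480x640 float32, m along the optical axis (not along the pixel's ray), 0 where there is no reading), "camera_matrix" (3x3 intrinsics, pixels), "R" (3x3) and "t" (3): a world point X has camera coordinates R X + t. Camera axes: x right, y down, z forward; pixel columns grow to the right and rows downward; lengths in m; the calibration is good to about 2 mm. A picture is of the moment at which its call begins.
- r.hand_in(): hands the job in, once; it reports no verdict.
The state is a dict: "clock": time; "joints": joint angles; "qd": joint speeds; "joint_torque": joint torques, N m; "tcp_pos": TCP position; "tool_rot": TCP orientation; "wrist_force": force on the tool from outside, world axes, zero at the start; "torque": the same for the moment, N m; "width": finger opening in m.
Only numpy, scipy, OpenCV 4.12 (cv2) and the standard library are available. Lean on these libraries where they do the work, as an engineer would, in place of code of your own. Each camera call takes 0.05 s, during which the arm holds its last target. There are 200 camera calls.

TASK

Two counter-top display cases stand on the shop table, each held shut by a quarter-turn latch knob on its wooden front rail. Unlatch the case that holds the single wide stone bowl candle: turn its knob clockwise (seen from above) a full quarter turn, until it stops, so that the sprung lid pops ajar, then let go. Leave the other case, with the three small white lidded jars, latched.

Things in the scene. Friction and masses are not known exactly. Their poses are not given: they have to be found in the camera images.
- bowl_latch_grip (a point): Black knob on the front rail of the case with ONE grey stone bowl candle (110 mm across) under its clear lid. Point on the knob's upright axis, 140 mm above the table, where to grip. z up; x, y turn with the knob. Grip bar: 44 mm long along y, 14 mm thick along x (close on it along x), 114 to 152 mm above the table. Below it a disc 44 mm across; steel tongue along +x, 45 mm long, top at 111 mm.
- bowl_latch (a joint): Angle of that knob, rad: 0 = latched, tongue pointing straight over the lid's front edge (32 mm from the axis); grows clockwise seen from above; hard stop at 1.57, tongue along the rail. Starts at 0 to 0.25. Turns with light friction (0.05 N m), stays where left; the tongue frees the lid at about 1.0. Nothing else within 80 mm of the axis is above 111 mm while the lid is shut.
- bowl_lid (a joint): Lid of that case, rad: 0 shut; once freed its spring lifts it to about 0.2 to 0.3 (front edge 40 to 60 mm up) and holds it there. Clear panel in a dark steel frame, 190 x 216 x 8 mm, top 105 mm above the table, hinged on the side away from the knob. The case is fixed: wood base and front rail (60 mm deep, top at 100 mm), clear sides, 260 mm deep, 220 mm wide.
- jar_latch (a joint): Angle, rad, of the same kind of knob on the other, otherwise identical case, which holds three small white jars with wooden lids (44 mm across). Starts at 0 to 0.25; to be left latched.

How it is judged:
By the outcome, as a careful person would: the job done as asked, in the order asked, and still so for the second after the job is handed in, with the robot touching nothing.
It also fails if it takes over 32 s, if anything falls off the work surface, if the arm or the gripper's body presses on something with over 40 N, if the wrist force passes 120 N, or if a joint passes its speed limit or range.

## Working session

There is one attempt and no reset: what is moved stays moved. The work goes in short steps, Python scripts to look and compute and a tool call to move; the robot and the scene stay as the last step left them, time stands still between calls to the robot, and variables do not carry over. Pictures are saved under pics/ and viewed, about 8 in all and at most 12, crops included, and the job is handed in when it is done.

Besides the shell and the picture viewer there is one more tool, called after "Emit:" as name(argument=value, ...) on one line, values as JSON. jog_arm: Moves the arm, as the interface text tells. Its arguments: {"type":"object","properties":{"series":{"type":"array"},"hand":{"type":"number"},"force":{"type":"number"}},"required":["series"]}

```bash
mkdir -p pics; cat > h.py <<'E'
from station import r
import cv2, numpy as np
def snap(n,f):
    c=r.read_camera(n); np.savez(f'/tmp/{f}.npz',**c); cv2.imwrite(f'pics/{f}.png',c['pixels'][:,:,::-1]); return c
def world(c,u,v,z=None):
    K,R,t=c['camera_matrix'],c['R'],c['t']; d=np.linalg.inv(K)@[u,v,1]; o=-R.T@t; w=R.T@d
    s=(z-o[2])/w[2] if z is not None else c['range_z'][int(v),int(u)]
    return o+s*w
def crop(c,f,u0,v0,u1,v1,k): cv2.imwrite(f'pics/{f}.png',cv2.resize(c['pixels'][v0:v1,u0:u1,::-1],None,fx=k,fy=k,interpolation=cv2.INTER_CUBIC))
E
python3 - <<'E'
from h import *
for n in('top','side'): c=snap(n,n+'1'); print(n,-c['R'].T@c['t'],c['R'][2])
o=r.observe();print(o['clock'],o['tcp_pos'],o['tool_rot'],r.nose_length,o['width'])
E
```

```text
top [ 0.5219466  -0.02706171  0.95059992] [ 0.11209614 -0.0018127  -0.99369571]
side [0.43825423 0.49500051 0.70062399] [ 0.21876599 -0.66698277 -0.7122327 ]
0.1 [ 0.19873248 -0.56561869  0.23668287] [[ 3.31406781e-01 -9.43487857e-01 -4.58490600e-04]
 [-9.43486449e-01 -3.31407080e-01  1.63329709e-03]
 [-1.69294300e-03 -1.08706061e-04 -9.99998561e-01]] 0.019 0.09281475585700749
```

View pics/top1.png

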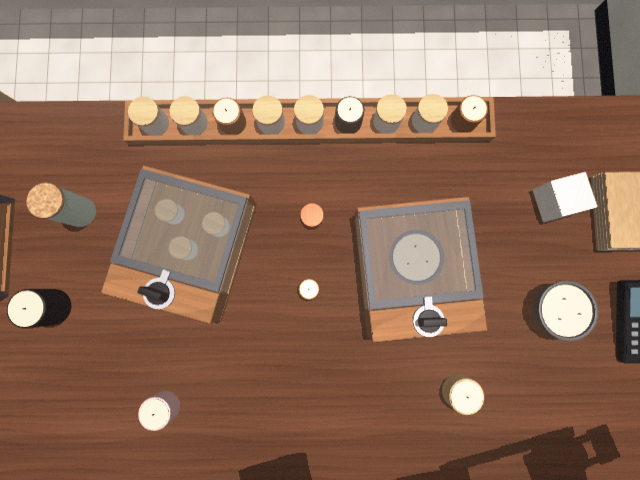

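View pics/side1.png

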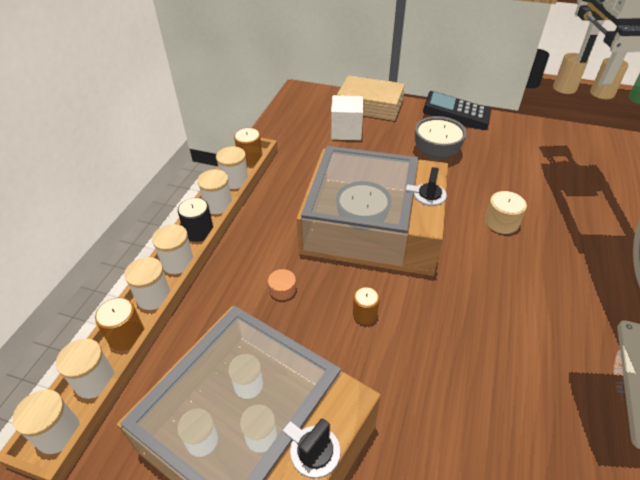

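The bowl case is the right one in the top view, with its knob near (429,321). The jar case is on the left, with its knob near (158,293).

```bash
python3 - <<'E'
from h import *
c=dict(np.load('/tmp/top1.npz')); crop(c,'k1',390,280,490,350,8)
print(c['range_z'][318:326,420:448:4])
for u,v in((433,322),(427,300),(429,320)): print(world(c,u,v))
E
```

```text
[[0.8217056  0.8146979  0.8079226  0.8077033  0.8036054  0.79721564
  0.83997464]
 [0.81094116 0.79426587 0.78927517 0.78968966 0.7907021  0.7885398
  0.7898429 ]
 [0.8061637  0.78935367 0.7887838  0.7894909  0.78857917 0.7886126
  0.7902981 ]
 [0.8074029  0.78828746 0.7877526  0.7894779  0.78762895 0.78842443
  0.7860392 ]
 [0.8055381  0.7873621  0.7893593  0.78586346 0.7870111  0.78799075
  0.78874975]
 [0.8088017  0.7848402  0.78685164 0.7870315  0.7888896  0.7890234
  0.7883585 ]
 [0.8071956  0.78963995 0.78661674 0.7856904  0.7904035  0.7858486
  0.7879288 ]
 [0.8089421  0.79047114 0.7891625  0.7893852  0.7853582  0.7888663
  0.78716713]]
[ 0.46172468 -0.22220581  0.14890822]
[ 0.49969157 -0.22189543  0.11012906]
[ 0.46540778 -0.21488486  0.15023906]
```

View pics/k1.png

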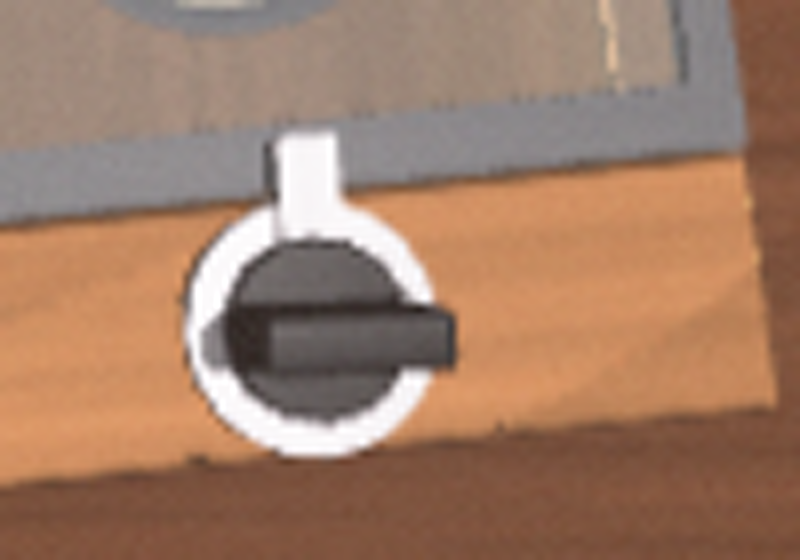

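The crop shows the bar top spanning crop (270,345) to (452,340), the disc centred at about (312,330), and the tongue tip at (308,133).

```bash
python3 - <<'E'
from h import *
c=dict(np.load('/tmp/top1.npz'))
w=lambda x,y,z: world(c,390+x/8,280+y/8,z)
a,b=w(270,345,.152),w(455,340,.152); m=w(362,343,.152); d=w(311,331,.105); t=w(308,133,.111)
rl,rr=w(0,222,.105),w(742,153,.105)
print(a,b,np.linalg.norm(a-b),'bar mid',m,'disc',d,'tip',t,np.linalg.norm((t-d)[:2]))
print('tongue dir',np.degrees(np.arctan2(*(t-m)[1::-1])),'bar normal',np.degrees(np.arctan2(*(b-a)[1::-1]))+90,'case',np.degrees(np.arctan2(*(rr-rl)[1::-1]))+90)
o=r.observe();print(np.degrees(np.arctan2(*o['tool_rot'][1::-1,0])))
E
```

```text
[ 0.46015251 -0.20494162  0.152     ] [ 0.46083401 -0.24608102  0.152     ] 0.04114505123618842 bar mid [ 0.46038495 -0.22539409  0.152     ] disc [ 0.45966328 -0.22517238  0.105     ] tip [ 0.50597383 -0.22474196  0.111     ] 0.04631254800613674
tongue dir 0.8195349157562292 bar normal 0.9490420838560993 case 4.672694543744498
-70.64578755393804
```

Emit:
jog_arm(series=[-0.234,-0.359,0,-71.5,-0.234,-0.359,0,-71.5,-0.234,-0.359,0,-71.5,-0.234,-0.359,0,-71.5,-0.234,-0.359,0,-71.5,-0.234,-0.359,0,-71.5,-0.234,-0.359,0,-71.5,-0.234,-0.359,0,-71.5,-0.234,-0.359,0,-71.5,-0.234,-0.359,0,-71.5,-0.234,-0.359,0,-71.5,-0.234,-0.359,0,-71.5,-0.234,-0.359,0,-71.5,-0.234,-0.359,0,-71.5,-0.234,-0.359,0,-71.5,-0.234,-0.359,0,-71.5], hand=1, force=15)

```text
clock: 1.43
tcp_pos: [0.4593, -0.2276, 0.2376]
tool_rot: [[1.0, 0.012, -0.0], [0.012, -1.0, -0.0], [-0.0, 0.0, -1.0]]
wrist_force: [0.0, 0.1, -0.4]
width: 0.0926
```

Emit:
jog_arm(series=[0.001,-0.002,0.04,0,0.001,-0.002,0.07,0,0.001,-0.002,0.09,0,0.001,-0.002,0.098,0,0.001,-0.002,0.098,0,0.001,-0.002,0.098,0])

```text
clock: 1.93
tcp_pos: [0.461, -0.225, 0.1404]
tool_rot: [[1.0, 0.014, 0.0], [0.014, -1.0, -0.0], [0.0, 0.0, -1.0]]
wrist_force: [0.7, -0.7, 0.3]
width: 0.0927
```

```bash
python3 - <<'E'
from h import *
c=snap('side','s2'); crop(c,'s2c',370,110,510,215,5.5)
o=r.observe();print(o['tcp_pos'],o['wrist_force'])
E
```

```text
[ 0.46167122 -0.22525228  0.141347  ] [-0.33762769  0.20567274  0.23398918]
```

View pics/s2c.png

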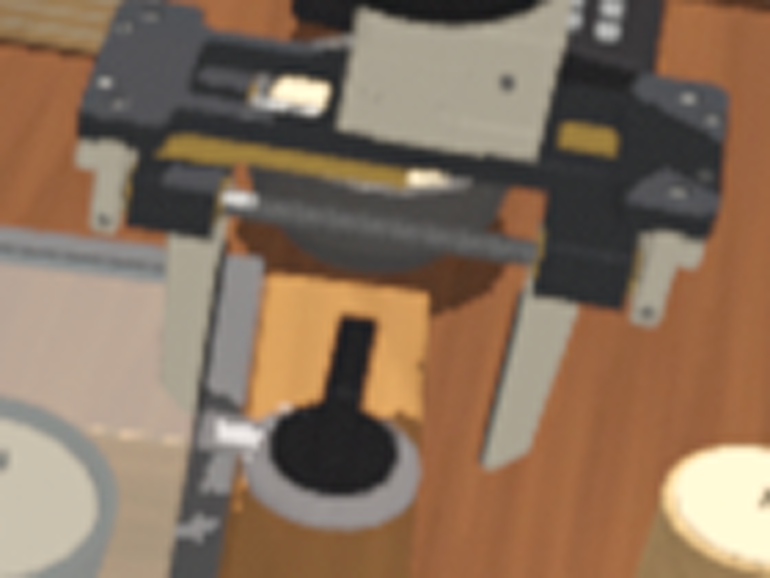

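The fingers stand clear on both sides of the bar, at about crop x 195 and 530 with the bar at 350. I'll close now.

Emit:
jog_arm(series=[0,0,0,0,0,0,0,0,0,0,0,0,0,0,0,0,0,0,0,0,0,0,0,0,0,0,0,0,0,0,0,0], hand=-1, force=20)

```text
clock: 2.65
tcp_pos: [0.461, -0.2243, 0.1396]
tool_rot: [[1.0, 0.015, -0.0], [0.015, -1.0, 0.0], [-0.0, -0.0, -1.0]]
wrist_force: [0.9, -0.5, 0.4]
width: 0.0441
```

Emit:
jog_arm(series=[0,0,0,0,0,0,0,0,0,0,0,0,0,0,0,0,0,0,0,0,0,0,0,0,0,0,0,0])

```text
clock: 3.23
tcp_pos: [0.4615, -0.2243, 0.1397]
tool_rot: [[1.0, 0.015, 0.001], [0.015, -1.0, -0.0], [0.001, 0.0, -1.0]]
wrist_force: [3.9, -0.1, -2.6]
width: 0.0137
```

Emit:
jog_arm(series=[0,0,0,6,0,0,0,12,0,0,0,18,0,0,0,24,0,0,0,30,0,0,0,36,0,0,0,42,0,0,0,48,0,0,0,54,0,0,0,60,0,0,0,65,0,0,0,70,0,0,0,75,0,0,0,78,0,0,0,78])

```text
clock: 4.48
tcp_pos: [0.4617, -0.2245, 0.1397]
tool_rot: [[0.219, -0.976, 0.002], [-0.976, -0.219, -0.0], [0.001, -0.001, -1.0]]
wrist_force: [6.2, -2.1, -4.3]
width: 0.0141
```

```bash
python3 - <<'E'
from h import *
c=snap('side','s3'); crop(c,'s3c',290,110,490,260,4)
o=r.observe();print(o['tcp_pos'],o['wrist_force'],o['torque'],o['width'],np.degrees(np.arctan2(*o['tool_rot'][1::-1,0])))
E
```

```text
[ 0.46170138 -0.22446161  0.13967868] [ 6.9336704  -1.95180783 -4.38712067] [-0.1478546  -1.13170799 -0.0748905 ] 0.013798535466578086 -77.20528165780239
```

View pics/s3c.png

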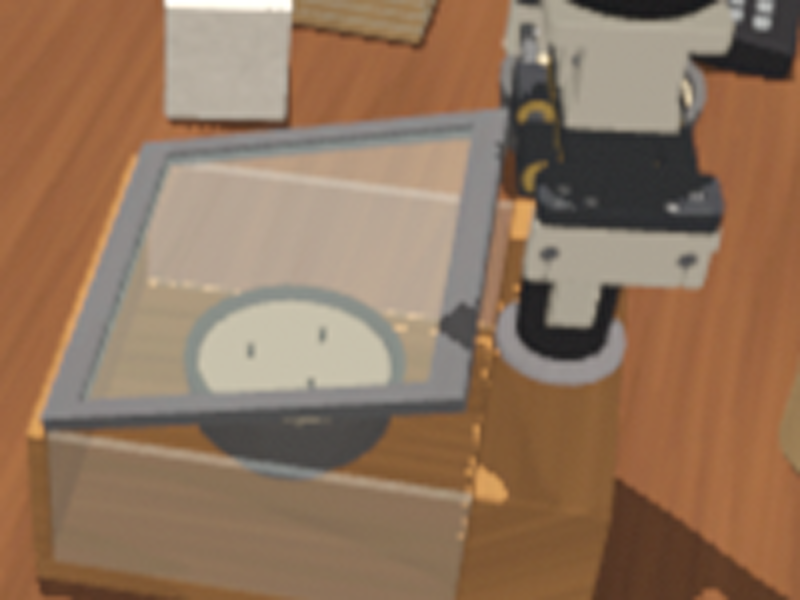

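The lid has popped ajar. I'll carry on to the hard stop.

Emit:
jog_arm(series=[0,0,0,3,0,0,0,5,0,0,0,7,0,0,0,8,0,0,0,8,0,0,0,8])

```text
clock: 5.03
tcp_pos: [0.4617, -0.2245, 0.1397]
tool_rot: [[0.085, -0.996, 0.002], [-0.996, -0.085, -0.001], [0.001, -0.002, -1.0]]
wrist_force: [6.3, -0.2, -4.7]
width: 0.0139
```

```bash
python3 - <<'E'
from h import *
o=r.observe();print(o['tcp_pos'],o['wrist_force'],o['torque'],o['width'],np.degrees(np.arctan2(*o['tool_rot'][1::-1,0])))
E
```

```text
[ 0.46169286 -0.22451485  0.13968322] [ 6.34043491 -0.23737771 -4.67347895] [-0.18155007 -1.04473664  0.01745732] 0.013944994876506474 -85.14891002940227
```

Emit:
jog_arm(series=[0,0,0,1,0,0,0,2,0,0,0,3,0,0,0,4,0,0,0,4,0,0,0,4])

```text
clock: 5.53
tcp_pos: [0.4614, -0.2246, 0.1397]
tool_rot: [[0.015, -1.0, 0.001], [-1.0, -0.015, -0.001], [0.001, -0.001, -1.0]]
wrist_force: [4.8, -2.5, -3.2]
width: 0.0143
```

```bash
python3 - <<'E'
from h import *
o=r.observe();print(o['tcp_pos'],o['wrist_force'],o['torque'],o['width'],np.degrees(np.arctan2(*o['tool_rot'][1::-1,0])))
E
```

```text
[ 0.46144733 -0.22455001  0.1397117 ] [ 4.83911004 -2.46200871 -3.20912946] [-0.29722398 -0.95115647  0.47686878] 0.014296254626896095 -89.12175724943683
```

The moment about z rose from 0.02 to 0.48 N m, so the knob is at its stop. I'll release and withdraw.

Emit:
jog_arm(series=[0,0,0,3,0,0,0,3,0,0,0,3,0,0,0,3,0,0,0,3,0,0,0,3], hand=0)

```text
clock: 6.03
tcp_pos: [0.4609, -0.2243, 0.1396]
tool_rot: [[-0.037, -0.999, -0.0], [-0.999, 0.037, 0.0], [0.0, 0.0, -1.0]]
wrist_force: [-0.4, 0.4, 0.1]
width: 0.0457
```

Emit:
jog_arm(series=[0,0,-0.02,0,0,0,-0.05,0,0,0,-0.09,0,0,0,-0.12,0,0,0,-0.12,0,-0.0,0.04,-0.12,0,0,0.08,-0.12,0,0,0.12,-0.12,0,0,0.12,-0.12,0,0,0.12,-0.12,0])

```text
clock: 6.87
tcp_pos: [0.34, -0.2199, 0.2598]
tool_rot: [[-0.039, -0.999, 0.001], [-0.999, 0.039, -0.001], [0.001, -0.001, -1.0]]
wrist_force: [-0.3, 0.1, 0.7]
width: 0.0469
```

```bash
python3 - <<'E'
from h import *
c=snap('top','t4'); d=snap('side','s4')
o=r.observe();print(o['clock'],o['tcp_pos'],o['wrist_force'],o['width'])
E
```

```text
6.9667 [ 0.34163489 -0.22010542  0.26003234] [ 0.44117091 -0.05343155 -0.47720953] 0.04627865723889295
```

View pics/s4.png

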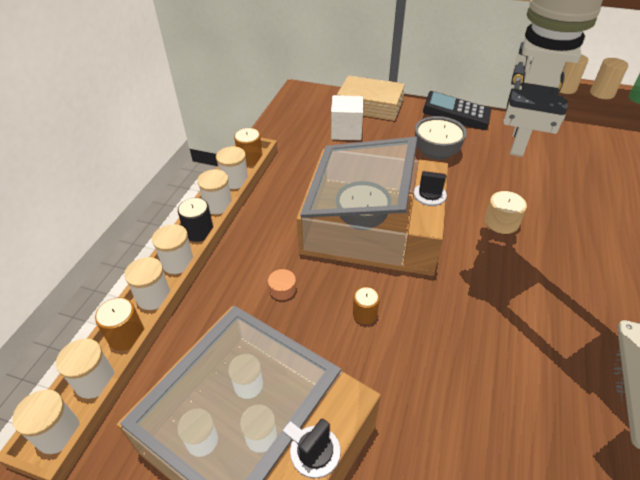

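View pics/t4.png

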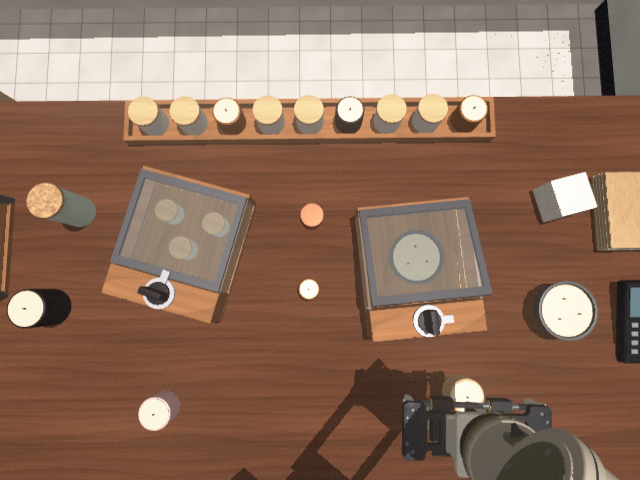

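The lid is ajar, and the tongue now points along the rail near (447,320). The jar knob at (158,293) hasn't changed. I'll check the tongue angle in a crop.

```bash
python3 - <<'E'
from h import *
c=dict(np.load('/tmp/t4.npz')); crop(c,'k4',390,280,490,350,8)
E
```

```text
(no output)
```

View pics/k4.png

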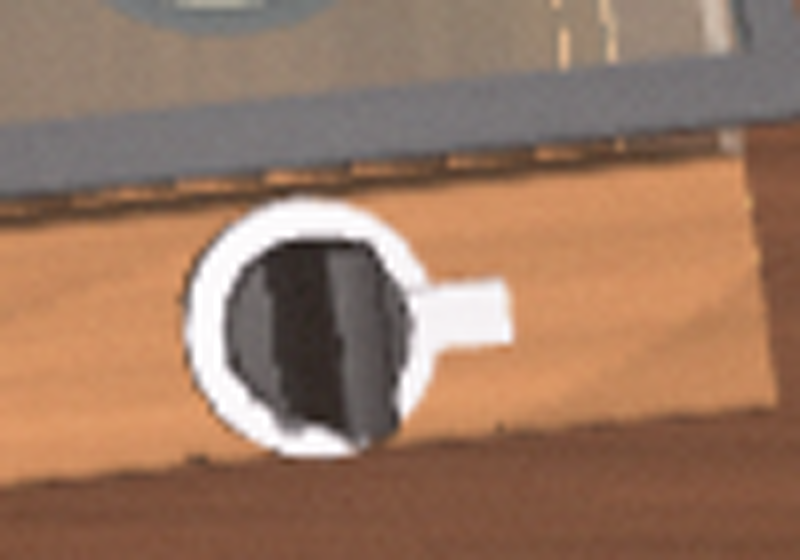

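The tongue lies parallel to the rail edge, with both tilted about 5–6° in the image.

```bash
python3 -c "
from station import r
print(r.hand_in())"
```

```text
the job is handed in; nothing more can be done
None
```

I unlatched the bowl-candle case: I turned its knob clockwise to the hard stop, released it and backed the arm clear. I handed the job in at about 7 s on the clock, against the 32 s limit.

- **Stop reached:** the moment about z rose from 0.02 to 0.48 N m at the end of the turn. The last picture shows the tongue parallel to the rail, within about 1°.
- **Lid:** it popped ajar and was still up in the last pictures.
- **Jar case:** its knob and lid look the same as at the start.
- **Forces:** readings stayed under about 10 N, with the robot touching nothing at hand-in. No checks failed or disagreed.

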